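# Face up the pigment tub in its rack

### The job

One of the three pigment tubs in the bench rack was put back carelessly: it stands out of line, forward in its bay, with its label turned away. Push it home against the rack's back board and, with a fingertip on its edge, roll it round in its bay until its label faces squarely to the front like its neighbours'. The tubs are thin plastic and too wide to grip: press gently, never harder than about 12 N, keep it standing flat, leave the other two tubs and everything else on the bench as they are, and take the hand away.

Things in the scene. Friction and masses are not known exactly. Their poses are not given: they have to be found in the camera images.
- tub_center (a point): The careless tub: upright, round, smooth white plastic, 90 mm tall, body 96 mm across, flat grey lid 102 mm across with an 18 mm upright ribbed skirt at the very top; 0.64 to 0.96 kg. This point is on its axis half-way up, 45 mm below the lid's top. z up; its -x axis points at the middle of its label. It starts 25 to 45 mm forward of home, label 1.6 to 3.1 rad off the front, either way.
- tub_label (a point): Middle of the careless tub's label, on the wall 48 mm from the axis, half-way up. The cream paper label covers 105 degrees of the wall; its 24 mm wide tongue runs up the skirt and 36 mm in over the lid's top, so its direction shows from above.
- rack: Fixed plywood rack, 170 mm deep, 372 mm wide. Origin: centre of its underside, on the bench. Its -x axis points out of its front (towards the robot), z up. Base 18 mm thick. Three bays at y = -120, 0 and +120 mm, 108 mm wide inside, parted by 12 mm fins that rise 40 mm above the base and reach 120 mm forward of the back board. A smooth 3 mm liner in each bay: lid tops are 111 mm above the bench.
- rack_back (a point): Top edge, mid-width, of the front face of the rack's back board: 68 mm above the bench, at x = +73 mm in the rack's frame. A tub that is home touches this face; its axis is then at x = +25 mm. Lids overhang fins and board; neighbouring lids at home are 18 mm apart. Tub bodies slide easily on liner and rack (friction about 0.2); the ribbed lid grips a fingertip well (about 0.8).
- mate1_center (a point): one of the two neighbour tubs, the same in make and size as the careless one, already home with its label to the front (within 0.08 rad). Point on its axis half-way up; axes as for the careless tub. Leave it alone.
- mate2_center (a point): one of the two neighbour tubs, the same in make and size as the careless one, already home with its label to the front (within 0.08 rad). Point on its axis half-way up; axes as for the careless tub. Leave it alone.
- mate1_label (a point): the middle of that neighbour's label, on its wall, half-way up.
- mate2_label (a point): the middle of that neighbour's label, on its wall, half-way up.
- bowl: blue plastic mixing bowl, 124 mm across, 62 mm high, on the bench just left (+y) of the rack; origin under its centre. Leave it.
- sponge: orange sponge, 75 x 115 x 38 mm, on the bench just right (-y) of the rack; origin under its centre. Leave it.
- spatula: plaster spatula, 210 mm long, under 30 mm high, lying crosswise on the bench in front of the rack; leave it.

How it is judged:
By the outcome, as a careful person would: the job done as asked, in the order asked, and still so for the second after the job is handed in, with the robot touching nothing.
It also fails if it takes over 72 s, if anything falls off the work surface, if the arm or the gripper's body presses on something with over 40 N, if the wrist force passes 120 N, or if a joint passes its speed limit or range.

### The arm

A 7-joint arm with a two-finger parallel gripper is mounted at the origin on the work surface. World frame = base frame: x ahead of the robot, y to its left, z up, the work surface at z = 0. Lengths are in m, angles in rad, forces in N, time in s.
With the tool pointing down it reaches from about 0.4 to 0.85 m from the base axis. Payload 4.5 kg.
Tool frame: the origin (TCP) lies midway between the tips of the shut fingers; the grasp point (between the pads) lies 19 mm behind it; z points along the fingers, y is the direction in which the jaws open and shut (so a half turn about z gives the same grasp; the last joint's range is limited). The gripper opens to 88 mm and grips with 3 to 60 N. Pads are 18 mm wide; open, the fingers measure 123 mm over their backs; the gripper's body (75 mm by 187 mm) begins 45 mm behind the grasp point.
Start: joints at [-1.214, 0.689, -0.195, 1.565, 0.157, 0.902, -0.215], TCP at [0.198, 0.593, 0.218] pointing down, gripper open.
Joint ranges: [-3.01, 3.01], [-0.46, 2.08], [-1.47, 1.51], [0.13, 2.56], [-1, 4.14], [0.04, 2.09], [-2.66, 2.66]. Speed limits (rad/s): [2.57, 2.57, 3.14, 3.14, 3.14, 3.14, 3.14].

### API

Orientations are given as a unit quaternion [x, y, z, w].
In Python, from plant import r, viewer gives the robot as it stands.
- The arm moves only by the tool play_rows, never from a script. Its argument "commands" is a list of rows, each an object with "delta_rot": the turn, a rotation vector about the tool's x, y, z normalised to -1 to 1, where 1 is pi rad, a list of three; "travel": the shift along the tool's x, y, z normalised to -1 to 1, where 1 is 15 cm, a list of three; "gripper": the opening, from -1 (shut) to 1 (fully open). In form: [{"delta_rot": [wx, wy, wz], "travel": [x, y, z], "gripper": gripper}, ...]. A call has 1 to 12 rows; each row is the pose to reach, as a shift and turn from the pose commanded when the call began, along the tool's axes at that moment, turning the shorter way round; what a row does not reach only later rows make up. A row lasts 1/8 s, in which the tool goes at most 62.5 mm and 10.7 degrees, less where a joint would pass 70% of its speed; a pose out of reach is approached as far as the arm can. A call with a number of a shift or a turn outside -1 to 1 is refused whole. A call with a gripper value outside its range is refused whole. The fingers move at their own pace and stop on an object; "force" is the grip in N (left out, the last holds). Time passes only in rows, so rows that repeat a pose let the fingers close. It gives the time, the measured TCP pose, the force and the opening at its end, in the units of the state.
- r.get_state(): the state, without advancing time (a new reading comes with each control period).
- viewer.snapshot(name): name is "scene" or "top"; returns a dict with "color" (480x640x3 uint8, red, green, blue), "z_map" (480x640 float32, m along the optical axis (not along the pixel's ray), 0 where there is no reading), "fx", "fy", "cx", "cy" (pixels), "origin" and "attitude" of the camera in the world. Camera axes: x right, y up, looking along -z (the intrinsics and any distortion apply to the point x, -y, -z); pixel columns grow to the right and rows downward; lengths in m; the calibration is good to about 2 mm. A picture is of the moment at which its call begins.
- r.finish_job(): hands the job in, once; it reports no verdict.
Trained networks look in the newest picture that a camera, given by its name, has taken for a name from the list of things; names that differ only in an ending like _2 or _b are one class to them, and where a whole thing is asked for, a point or a joint stands for the part that bears it (a point fixed in the world has none). Each returns a list of dicts, best first, with "conf" (0 to 1); they miss things now and then, are a little off and sometimes report something else, mostly with a low value. They report only what shows in the picture. A call takes as long as a camera call.
- viewer.outline_of(camera, label): "pixels" (480x640 bool, what is visible of it) and "at" ([column, row] in pixels, amid what is visible of it).
- viewer.pinpoint(camera, label): "at" ([column, row] in pixels: a listed point, or the origin of a listed thing).
The state is a dict: "clock": time; "q": joint angles; "qd": joint speeds; "joint_torque": joint torques, N m; "tool_pos": TCP position; "eef_rot": TCP orientation; "contact_force": force on the tool from outside, world axes, zero at the start; "moment": the same for the moment, N m; "opening": opening from 0.0 (shut) to 1.0 (fully open).
Only numpy, scipy, OpenCV 4.12 (cv2) and the standard library are available. Lean on these libraries where they do the work, as an engineer would, in place of code of your own. Each camera call takes 0.05 s, during which the arm holds its last target. There are 200 camera calls.

## Working session

There is one attempt and no reset: what is moved stays moved. The work goes in short steps, Python scripts to look and compute and a tool call to move; the robot and the scene stay as the last step left them, time stands still between calls to the robot, and variables do not carry over. Pictures are saved under pics/ and viewed, about 8 in all and at most 12, crops included, and the job is handed in when it is done.

Besides the shell and the picture viewer there is one more tool, called after "Call:" as name(argument=value, ...), one argument or row to a line, values as JSON. play_rows: Moves the arm, as the interface text tells. Its arguments: {"type":"object","properties":{"commands":{"type":"array","items":{"type":"object","properties":{"delta_rot":{"type":"array","items":{"type":"number","minimum":-1,"maximum":1}},"travel":{"type":"array","items":{"type":"number","minimum":-1,"maximum":1}},"gripper":{"type":"number"}}}},"force":{"type":"number"}},"required":["commands"]}

```bash
ls; mkdir -p pics; cat > h.py <<'E'
import numpy as np, cv2
from scipy.spatial.transform import Rotation as R
from plant import r, viewer
def cam(s):
    A=np.array(s["attitude"],float)
    M=R.from_quat(A).as_matrix() if A.size==4 else A[:3,:3]
    return M,np.array(s["origin"],float)
def cloud(s):
    M,o=cam(s); v,u=np.mgrid[:480,:640]; z=s["z_map"]
    P=np.stack([(u-s["cx"])/s["fx"]*z,-(v-s["cy"])/s["fy"]*z,-z],-1)
    return P@M.T+o
def ray_z(s,px,h):
    M,o=cam(s); d=M@np.array([(px[0]-s["cx"])/s["fx"],-(px[1]-s["cy"])/s["fy"],-1]); return o+d*(h-o[2])/d[2]
def save(s,n,crop=None,k=1):
    c=s["color"][:,:,::-1]
    if crop: c=c[crop[1]:crop[3],crop[0]:crop[2]]
    cv2.imwrite("pics/"+n+".png",cv2.resize(c,None,fx=k,fy=k,interpolation=cv2.INTER_CUBIC))
E
cat > a.py <<'E'
from h import *
print(r.get_state())
ims=[]
for n in ["top","scene"]:
    s=viewer.snapshot(n); save(s,n+"0"); print(n,{k:s[k] for k in s if k not in("color","z_map")})
    for l,h in [("tub_center",.066),("tub_label",.066),("mate1_center",.066),("mate1_label",.066),("rack",0),("rack_back",.068),("bowl",0),("sponge",0),("spatula",0)]:
        for d in viewer.pinpoint(n,l)[:3]: print(n,l,round(d["conf"],2),np.round(d["at"]),np.round(ray_z(s,d["at"],h),3))
E
python3 a.py
```

```text
pics
{'clock': 0.0, 'q': array([-1.21422133,  0.68997638, -0.19448332,  1.56634202,  0.15730593,
        0.90249862, -0.21510937]), 'qd': array([-0.00205618,  0.00029072, -0.00121255, -0.00053158,  0.00114977,
       -0.00167905,  0.00089838]), 'joint_torque': array([-1.84525893e-04, -5.27554536e+01, -1.26737572e+00, -1.53426719e+01,
       -5.27072686e-02,  6.45993059e-03,  1.81815731e-04]), 'tool_pos': array([0.19810522, 0.59206665, 0.21741458]), 'eef_rot': array([ 1.60660717e-01,  9.87009267e-01, -9.14535480e-04, -6.88518534e-05]), 'contact_force': array([-0.2079061 , -0.49453245, -0.87459004]), 'moment': array([-0.01628611,  0.0231665 ,  0.04442763]), 'opening': 0.9998323192101314}
top {'fx': 440.8288223949778, 'fy': 440.8288223949778, 'cx': 327.1263668837112, 'cy': 237.2374400850535, 'origin': array([0.41723196, 0.02474752, 1.04605625]), 'attitude': array([-0.0536437 ,  0.03327345,  0.71663323, -0.69458768])}
top mate1_label 0.8 [411. 222.] [ 0.567 -0.137  0.066]
top rack 0.62 [355. 185.] [ 0.672 -0.018 -0.   ]
top rack 0.49 [362. 287.] [ 0.426 -0.026  0.   ]
top rack_back 0.8 [
[... 305 characters left out ...]
ay([1.11595778, 0.5209793 , 0.96224221]), 'attitude': array([0.1431406 , 0.31672424, 0.85192893, 0.3916805 ])}
scene tub_label 0.69 [308. 265.] [0.6   0.063 0.066]
scene mate1_center 0.95 [234. 219.] [ 0.61  -0.135  0.066]
scene mate1_center 0.49 [282. 254.] [0.614 0.005 0.066]
scene mate1_label 0.92 [250. 206.] [ 0.562 -0.137  0.066]
scene rack 0.87 [288. 253.] [ 0.566 -0.025  0.   ]
scene rack_back 0.91 [263. 258.] [ 0.648 -0.015  0.068]
scene bowl 0.62 [396. 316.] [0.546 0.245 0.   ]
scene bowl 0.3 [238. 222.] [ 0.572 -0.171  0.   ]
scene sponge 0.8 [193. 194.] [ 0.58  -0.315  0.   ]
scene spatula 0.8 [330. 215.] [ 0.421 -0.028  0.   ]
scene spatula 0.63 [285. 254.] [ 0.572 -0.028  0.   ]
```

```bash
python3 - <<'E'
import cv2
a=cv2.imread("pics/top0.png")[130:310,210:510];b=cv2.imread("pics/scene0.png")[150:350,150:450]
cv2.imwrite("pics/v1.png",cv2.vconcat([cv2.resize(a,(450,270),interpolation=2),cv2.resize(b,(450,300),interpolation=2)]))
cv2.imwrite("pics/v1.png",cv2.resize(a,(800,480),interpolation=2))
E
```

```text
(no output)
```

View pics/v1.png

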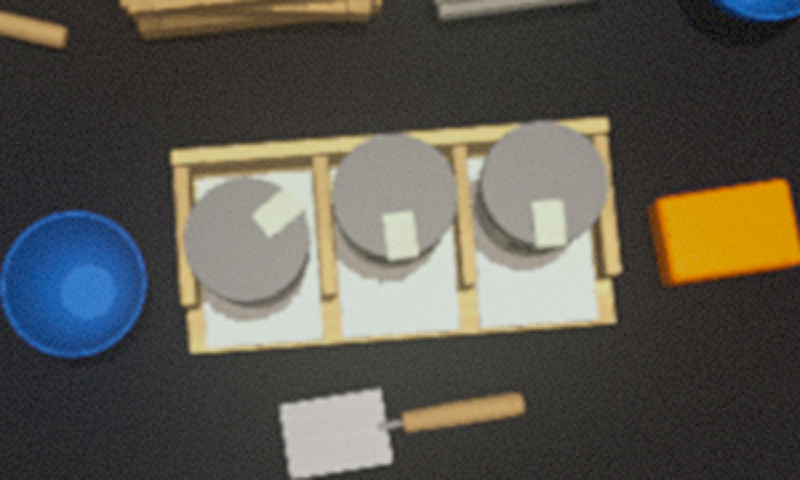

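View pics/scene0.png

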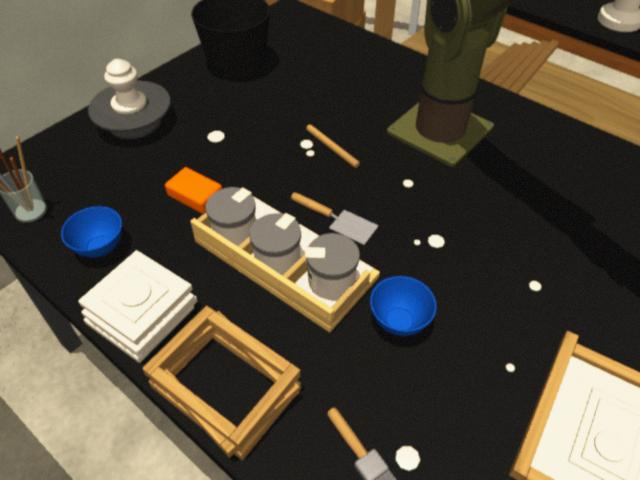

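The careless tub is in the left (+y) bay, at crop pixel (247,240). Its tongue points back and to the right. The two mates stand home with their tongues forward. Next I fit the lids and tongues metrically.

```bash
cat > m.py <<'E'
from h import *
from scipy.optimize import least_squares
def lids(name="top",verbose=True):
    s=viewer.snapshot(name); P=cloud(s); c=s["color"].astype(int)
    m=(abs(P[...,2]-.111)<.012)&(P[...,0]>.4)&(P[...,0]<.75)&(abs(P[...,1])<.25)
    # project pixels on plane z=.111
    v,u=np.mgrid[:480,:640]; M,o=cam(s)
    d=np.stack([(u-s["cx"])/s["fx"],-(v-s["cy"])/s["fy"],-np.ones(u.shape)],-1)@M.T
    Q=(o+d*((.111-o[2])/d[...,2])[...,None])[...,:2]
    n,lab,st,cen=cv2.connectedComponentsWithStats(cv2.morphologyEx(m.astype(np.uint8),cv2.MORPH_OPEN,np.ones((3,3))))
    out=[]
    for i in range(1,n):
        if st[i,4]<300: continue
        k=lab==i; cs,_=cv2.findContours(k.astype(np.uint8),cv2.RETR_EXTERNAL,cv2.CHAIN_APPROX_NONE)
        b=max(cs,key=len)[:,0]; q=Q[b[:,1],b[:,0]]
        f=least_squares(lambda p:np.hypot(*(q-p[:2]).T)-p[2],[*q.mean(0),.05],loss="soft_l1",f_scale=.002).x
        inn=np.hypot(*(np.moveaxis(Q,-1,0)-f[:2,None,None]))
        w=(inn<.050); t=w&(c.min(-1)>np.median(c.min(-1)[w])+35)&(inn>.012)
        a=Q[t].mean(0)-f[:2]
        out.append(dict(c=f[:2],r=f[2],ang=np.arctan2(a[1],a[0]),n=st[i,4],nt=t.sum(),tr=np.hypot(*a),z=np.median(P[...,2][k])))
    out.sort(key=lambda e:-e["c"][1])
    if verbose:
        for e in out: print({k:np.round(x,4) for k,x in e.items()})
    return s,out
if __name__=="__main__":
    s,o=lids(); 
    lids("scene")
    P=cloud(s); b=(abs(P[...,2]-.068)<.006)&(P[...,0]>.6)&(P[...,0]<.72)&(abs(P[...,1]+.015)<.2)
    q=P[b][:,:2]; print(len(q),np.polyfit(q[:,1],q[:,0],1),q.min(0),q.max(0))
E
python3 m.py
```

```text
{'c': array([0.5731, 0.1023]), 'r': np.float64(0.0504), 'ang': np.float64(-0.8485), 'n': np.int32(1762), 'nt': np.int64(159), 'tr': np.float64(0.033), 'z': np.float64(0.111)}
{'c': array([ 0.6044, -0.0183]), 'r': np.float64(0.0503), 'ang': np.float64(-3.0422), 'n': np.int32(1748), 'nt': np.int64(168), 'tr': np.float64(0.0312), 'z': np.float64(0.1111)}
{'c': array([ 0.61  , -0.1385]), 'r': np.float64(0.0505), 'ang': np.float64(-3.0624), 'n': np.int32(1771), 'nt': np.int64(171), 'tr': np.float64(0.0311), 'z': np.float64(0.1111)}
{'c': array([0.5773, 0.105 ]), 'r': np.float64(0.0525), 'ang': np.float64(-1.044), 'n': np.int32(1928), 'nt': np.int64(195), 'tr': np.float64(0.0326), 'z': np.float64(0.1116)}
{'c': array([ 0.6082, -0.015 ]), 'r': np.float64(0.0528), 'ang': np.float64(-2.9517), 'n': np.int32(1761), 'nt': np.int64(152), 'tr': np.float64(0.0337), 'z': np.float64(0.1115)}
{'c': array([ 0.6134, -0.1355]), 'r': np.float64(0.0532), 'ang': np.float64(-2.9672), 'n': np.int32(1574), 'nt': np.int64(136), 'tr': np.float64(0.0336), 'z': np.float64(0.1115)}
668 [-0.03662297  0.65916597] [ 0.60085039 -0.20265516] [0.67304739 0.16697585]
```

Call:
play_rows(
  commands=[
    {"delta_rot": [0,0,-0.118],"travel": [-0.93,-0.85,0],"gripper": -1},
    {"delta_rot": [0,0,-0.118],"travel": [-0.93,-0.85,0],"gripper": -1},
    {"delta_rot": [0,0,-0.118],"travel": [-0.93,-0.85,0],"gripper": -1},
    {"delta_rot": [0,0,-0.118],"travel": [-0.93,-0.85,0],"gripper": -1},
    {"delta_rot": [0,0,-0.118],"travel": [-0.93,-0.85,0],"gripper": -1},
  ],
  force=10,
)

```text
clock: 1.72
tool_pos: [0.2901, 0.4283, 0.2186]
eef_rot: [-0.024, 1.0, 0.001, 0.0]
contact_force: [-0.2, 0.5, -0.7]
opening: 0.46
```

Call:
play_rows(
  commands=[
    {"delta_rot": [0,0,0],"travel": [-0.56,-1,0],"gripper": -1},
    {"delta_rot": [0,0,0],"travel": [-0.56,-1,0],"gripper": -1},
    {"delta_rot": [0,0,0],"travel": [-0.56,-1,0],"gripper": -1},
    {"delta_rot": [0,0,0],"travel": [-0.56,-1,0],"gripper": -1},
  ],
)

```text
clock: 2.22
tool_pos: [0.3829, 0.28, 0.2181]
eef_rot: [-0.022, 1.0, -0.001, 0.0]
contact_force: [0.3, 0.3, -1.0]
opening: 0.013
```

Call:
play_rows(
  commands=[
    {"delta_rot": [0,0,0],"travel": [-0.55,-1,0],"gripper": -1},
    {"delta_rot": [0,0,0],"travel": [-0.55,-1,0],"gripper": -1},
    {"delta_rot": [0,0,0],"travel": [-0.55,-1,0],"gripper": -1},
    {"delta_rot": [0,0,0],"travel": [-0.55,-1,0],"gripper": -1},
    {"delta_rot": [0,0,0],"travel": [-0.55,-1,0],"gripper": -1},
  ],
)

```text
clock: 2.85
tool_pos: [0.4704, 0.1391, 0.2183]
eef_rot: [-0.026, 1.0, 0.001, 0.0]
contact_force: [-0.3, -0.1, -0.1]
opening: 0.008
```

Call:
play_rows(
  commands=[
    {"delta_rot": [0,0,0],"travel": [0,-0.28,0.2],"gripper": -1},
    {"delta_rot": [0,0,0],"travel": [0,-0.28,0.5],"gripper": -1},
    {"delta_rot": [0,0,0],"travel": [0,-0.28,0.85],"gripper": -1},
    {"delta_rot": [0,0,0],"travel": [0,-0.28,0.85],"gripper": -1},
    {"delta_rot": [0,0,0],"travel": [-0.1,-0.28,0.85],"gripper": -1},
    {"delta_rot": [0,0,0],"travel": [-0.2,-0.28,0.85],"gripper": -1},
    {"delta_rot": [0,0,0],"travel": [-0.2,-0.28,0.85],"gripper": -1},
  ],
)

```text
clock: 3.72
tool_pos: [0.5046, 0.0976, 0.0929]
eef_rot: [-0.025, 1.0, 0.001, 0.002]
contact_force: [-0.1, 0.8, -0.2]
opening: 0.003
```

```bash
python3 - <<'E'
from m import *
st=r.get_state(); print(np.round(st["tool_pos"],4),np.round(st["eef_rot"],4),np.round(st["contact_force"],2),np.round(st["moment"],3))
s=viewer.snapshot("scene"); save(s,"v3",(200,150,440,330),3)
E
```

```text
[0.5046 0.0976 0.0929] [-0.0247  0.9997  0.0011  0.0022] [-0.06  0.77 -0.19] [ 0.057  0.067 -0.01 ]
```

View pics/v3.png

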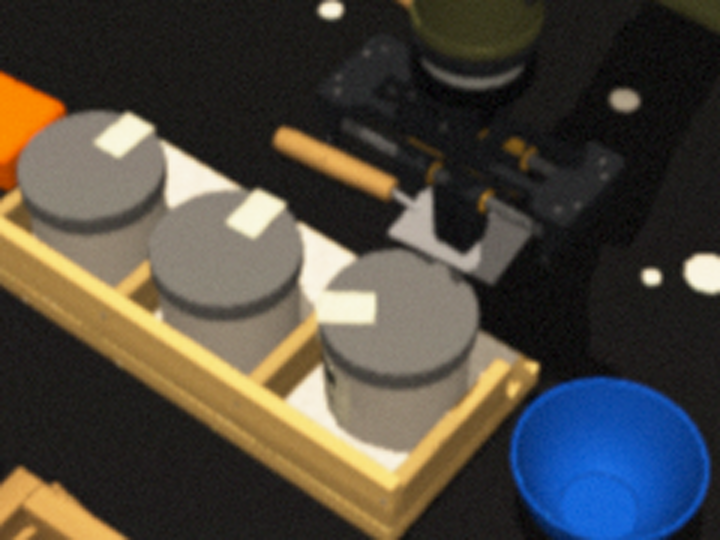

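The fingers are shut and sit just in front of the careless tub's lid. I'll now push slowly.

Call:
play_rows(
  commands=[
    {"delta_rot": [0,0,0],"travel": [-0.03,0,0],"gripper": -1},
    {"delta_rot": [0,0,0],"travel": [-0.045,0,0],"gripper": -1},
    {"delta_rot": [0,0,0],"travel": [-0.06,0,0],"gripper": -1},
    {"delta_rot": [0,0,0],"travel": [-0.075,0,0],"gripper": -1},
    {"delta_rot": [0,0,0],"travel": [-0.09,0,0],"gripper": -1},
    {"delta_rot": [0,0,0],"travel": [-0.105,0,0],"gripper": -1},
    {"delta_rot": [0,0,0],"travel": [-0.12,0,0],"gripper": -1},
    {"delta_rot": [0,0,0],"travel": [-0.135,0,0],"gripper": -1},
    {"delta_rot": [0,0,0],"travel": [-0.15,0,0],"gripper": -1},
    {"delta_rot": [0,0,0],"travel": [-0.165,0,0],"gripper": -1},
  ],
)

```text
clock: 5.03
tool_pos: [0.5276, 0.0966, 0.0907]
eef_rot: [-0.024, 1.0, 0.0, -0.0]
contact_force: [-0.7, -0.8, 1.0]
opening: 0.008
```

Call:
play_rows(
  commands=[
    {"delta_rot": [0,0,0],"travel": [-0.01,0,0],"gripper": -1},
    {"delta_rot": [0,0,0],"travel": [-0.02,0,0],"gripper": -1},
    {"delta_rot": [0,0,0],"travel": [-0.03,0,0],"gripper": -1},
    {"delta_rot": [0,0,0],"travel": [-0.03,0,0],"gripper": -1},
  ],
)

```text
clock: 5.52
tool_pos: [0.5324, 0.0969, 0.0908]
eef_rot: [-0.024, 1.0, 0.0, 0.0]
contact_force: [-1.4, 0.5, 1.0]
opening: 0.005
```

Call:
play_rows(
  commands=[
    {"delta_rot": [0,0,0],"travel": [-0.007,0,0],"gripper": -1},
    {"delta_rot": [0,0,0],"travel": [-0.014,0,0],"gripper": -1},
    {"delta_rot": [0,0,0],"travel": [-0.021,0,0],"gripper": -1},
    {"delta_rot": [0,0,0],"travel": [-0.021,0,0],"gripper": -1},
  ],
)

```text
clock: 6.02
tool_pos: [0.5353, 0.097, 0.0908]
eef_rot: [-0.024, 1.0, 0.0, 0.0]
contact_force: [-1.4, 0.2, 2.1]
opening: 0.006
```

```bash
cat > q.py <<'E'
from m import *
st=r.get_state(); print(np.round(st["clock"],2),np.round(st["tool_pos"],4),np.round(st["contact_force"],2))
print("top");_,a=lids("top"); print("scene");_,b=lids("scene")
E
python3 q.py
```

```text
6.02 [0.5353 0.097  0.0908] [-1.44  0.17  2.08]
top
{'c': array([ 0.6087, -0.0218]), 'r': np.float64(0.0465), 'ang': np.float64(-2.98), 'n': np.int32(1340), 'nt': np.int64(67), 'tr': np.float64(0.0299), 'z': np.float64(0.1111)}
{'c': array([ 0.6101, -0.1383]), 'r': np.float64(0.0506), 'ang': np.float64(-3.0534), 'n': np.int32(1783), 'nt': np.int64(176), 'tr': np.float64(0.0313), 'z': np.float64(0.1111)}
scene
{'c': array([0.5966, 0.1059]), 'r': np.float64(0.053), 'ang': np.float64(-1.036), 'n': np.int32(2026), 'nt': np.int64(198), 'tr': np.float64(0.0325), 'z': np.float64(0.1116)}
{'c': array([ 0.6083, -0.0151]), 'r': np.float64(0.0529), 'ang': np.float64(-2.9459), 'n': np.int32(1761), 'nt': np.int64(151), 'tr': np.float64(0.0338), 'z': np.float64(0.1116)}
{'c': array([ 0.6136, -0.1351]), 'r': np.float64(0.0535), 'ang': np.float64(-2.9596), 'n': np.int32(1590), 'nt': np.int64(137), 'tr': np.float64(0.0336), 'z': np.float64(0.1115)}
```

Call:
play_rows(
  commands=[
    {"delta_rot": [0,0,0],"travel": [-0.01,0,0],"gripper": -1},
    {"delta_rot": [0,0,0],"travel": [-0.02,0,0],"gripper": -1},
    {"delta_rot": [0,0,0],"travel": [-0.027,0,0],"gripper": -1},
    {"delta_rot": [0,0,0],"travel": [-0.027,0,0],"gripper": -1},
  ],
)

```text
clock: 6.62
tool_pos: [0.5394, 0.0972, 0.0907]
eef_rot: [-0.024, 1.0, 0.0, 0.0]
contact_force: [-0.7, -1.1, 2.6]
opening: 0.004
```

Call:
play_rows(
  commands=[
    {"delta_rot": [0,0,0],"travel": [-0.007,0,0],"gripper": -1},
    {"delta_rot": [0,0,0],"travel": [-0.007,0,0],"gripper": -1},
  ],
)

```text
clock: 6.88
tool_pos: [0.5403, 0.0972, 0.0907]
eef_rot: [-0.024, 1.0, 0.0, 0.0]
contact_force: [-1.8, -0.1, 2.1]
opening: 0.004
```

Call:
play_rows(
  commands=[
    {"delta_rot": [0,0,0],"travel": [-0.005,0,0],"gripper": -1},
    {"delta_rot": [0,0,0],"travel": [-0.005,0,0],"gripper": -1},
  ],
)

```text
clock: 7.12
tool_pos: [0.541, 0.0973, 0.0907]
eef_rot: [-0.024, 1.0, 0.0, 0.0]
contact_force: [-1.5, 0.2, 2.2]
opening: 0.004
```

Call:
play_rows(
  commands=[
    {"delta_rot": [0,0,0],"travel": [-0.006,0,0],"gripper": -1},
    {"delta_rot": [0,0,0],"travel": [-0.006,0,0],"gripper": -1},
  ],
)

```text
clock: 7.38
tool_pos: [0.542, 0.0973, 0.0907]
eef_rot: [-0.024, 1.0, 0.0, 0.0]
contact_force: [-2.2, -0.5, 2.0]
opening: 0.009
```

```bash
python3 q.py | grep -A2 -e scene
```

```text
scene
{'c': array([0.603 , 0.1065]), 'r': np.float64(0.0529), 'ang': np.float64(-1.0157), 'n': np.int32(2032), 'nt': np.int64(199), 'tr': np.float64(0.0322), 'z': np.float64(0.1116)}
{'c': array([ 0.6082, -0.0151]), 'r': np.float64(0.0529), 'ang': np.float64(-2.9414), 'n': np.int32(1759), 'nt': np.int64(152), 'tr': np.float64(0.0337), 'z': np.float64(0.1115)}
```

Call:
play_rows(
  commands=[
    {"delta_rot": [0,0,0],"travel": [-0.004,0,0],"gripper": -1},
    {"delta_rot": [0,0,0],"travel": [-0.004,0,0],"gripper": -1},
  ],
)

```text
clock: 7.72
tool_pos: [0.5425, 0.0973, 0.0907]
eef_rot: [-0.024, 1.0, 0.0, 0.0]
contact_force: [-1.7, -0.5, 1.8]
opening: 0.001
```

Call:
play_rows(
  commands=[
    {"delta_rot": [0,0,0],"travel": [-0.004,0,0],"gripper": -1},
    {"delta_rot": [0,0,0],"travel": [-0.004,0,0],"gripper": -1},
  ],
)

```text
clock: 7.98
tool_pos: [0.5431, 0.0974, 0.0907]
eef_rot: [-0.024, 1.0, 0.0, 0.0]
contact_force: [-2.5, 0.4, 2.4]
opening: 0.004
```

Call:
play_rows(
  commands=[
    {"delta_rot": [0,0,0],"travel": [-0.004,0,0],"gripper": -1},
    {"delta_rot": [0,0,0],"travel": [-0.004,0,0],"gripper": -1},
  ],
)

```text
clock: 8.22
tool_pos: [0.5438, 0.0974, 0.0907]
eef_rot: [-0.024, 1.0, 0.0, 0.0]
contact_force: [-1.9, -0.2, 2.2]
opening: 0.007
```

Call:
play_rows(
  commands=[
    {"delta_rot": [0,0,0],"travel": [-0.004,0,0],"gripper": -1},
    {"delta_rot": [0,0,0],"travel": [-0.004,0,0],"gripper": -1},
  ],
)

```text
clock: 8.48
tool_pos: [0.5438, 0.0973, 0.0906]
eef_rot: [-0.024, 1.0, -0.0, -0.0]
contact_force: [-3.8, -0.5, 3.2]
opening: 0.007
```

The tub touches the board: the force rises with no further motion. I press slightly more and make the first tangential stroke, towards +y.

Call:
play_rows(
  commands=[
    {"delta_rot": [0,0,0],"travel": [-0.004,0,0],"gripper": -1},
    {"delta_rot": [0,0,0],"travel": [-0.004,0.01,0],"gripper": -1},
    {"delta_rot": [0,0,0],"travel": [-0.004,0.02,0],"gripper": -1},
    {"delta_rot": [0,0,0],"travel": [-0.004,0.03,0],"gripper": -1},
    {"delta_rot": [0,0,0],"travel": [-0.004,0.04,0],"gripper": -1},
    {"delta_rot": [0,0,0],"travel": [-0.004,0.05,0],"gripper": -1},
    {"delta_rot": [0,0,0],"travel": [-0.004,0.06,0],"gripper": -1},
  ],
)

```text
clock: 9.35
tool_pos: [0.5439, 0.1044, 0.0907]
eef_rot: [-0.023, 1.0, -0.001, -0.001]
contact_force: [-4.0, -3.2, 7.1]
opening: 0.008
```

```bash
sed -i 's/w=(inn<.050)/w=(inn<.046)/' m.py; python3 q.py | grep -A3 -e scene -e '^[0-9]'
```

```text
9.35 [0.5439 0.1044 0.0907] [-3.99 -3.21  7.11]
top
{'c': array([ 0.6074, -0.0215]), 'r': np.float64(0.0475), 'ang': np.float64(-3.0954), 'n': np.int32(1371), 'nt': np.int64(121), 'tr': np.float64(0.0302), 'z': np.float64(0.1113)}
{'c': array([ 0.6098, -0.1383]), 'r': np.float64(0.0504), 'ang': np.float64(-3.0563), 'n': np.int32(1775), 'nt': np.int64(161), 'tr': np.float64(0.0296), 'z': np.float64(0.1111)}
scene
{'c': array([0.6045, 0.1085]), 'r': np.float64(0.0528), 'ang': np.float64(-1.1121), 'n': np.int32(2038), 'nt': np.int64(170), 'tr': np.float64(0.0302), 'z': np.float64(0.1116)}
{'c': array([ 0.6083, -0.0149]), 'r': np.float64(0.0529), 'ang': np.float64(-2.9335), 'n': np.int32(1766), 'nt': np.int64(130), 'tr': np.float64(0.0317), 'z': np.float64(0.1116)}
{'c': array([ 0.6137, -0.135 ]), 'r': np.float64(0.0531), 'ang': np.float64(-2.9411), 'n': np.int32(1569), 'nt': np.int64(118), 'tr': np.float64(0.0316), 'z': np.float64(0.1116)}
```

```bash
cat > t.py <<'E'
from m import *
for _ in range(1):
    st=r.get_state(); print(np.round(st["tool_pos"],4),np.round(st["eef_rot"],4),np.round(st["contact_force"],2),np.round(st["moment"],3))
s,o=lids("scene",False); P=cloud(s)
for e in o:
    k=(np.hypot(P[...,0]-e["c"][0],P[...,1]-e["c"][1])<.044)&(abs(P[...,2]-.111)<.01); p=P[k]
    A=np.c_[p[:,:2]-e["c"],np.ones(len(p))]; print("tilt",np.round(np.linalg.lstsq(A,p[:,2],rcond=None)[0],4),len(p))
save(s,"v4",(230,170,400,300),4)
E
python3 t.py
```

```text
[0.5439 0.1047 0.0908] [-2.340e-02  9.997e-01 -1.200e-03 -7.000e-04] [-4.01 -2.93  6.1 ] [-0.56   0.843 -0.064]
tilt [ 0.0014 -0.0041  0.1118] 1366
tilt [-0.0004 -0.0018  0.1117] 1187
tilt [-0.0095 -0.0039  0.1118] 1042
```

View pics/v4.png

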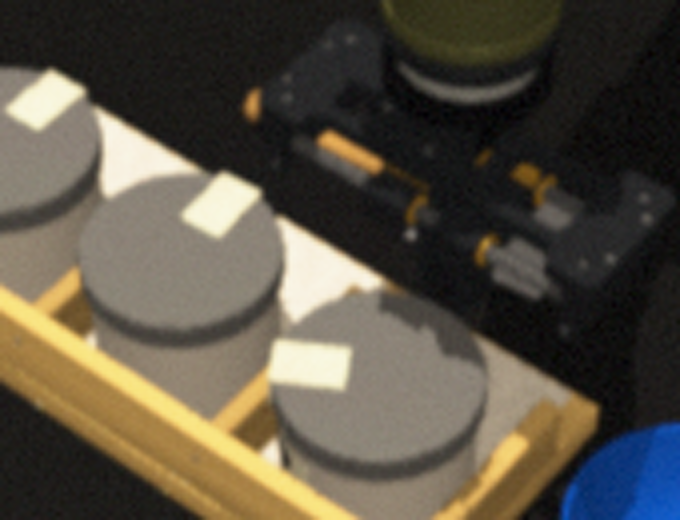

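Call:
play_rows(
  commands=[
    {"delta_rot": [0,0,0],"travel": [0,0,-0.007],"gripper": -1},
    {"delta_rot": [0,0,0],"travel": [0,0,-0.007],"gripper": -1},
  ],
)

```text
clock: 9.75
tool_pos: [0.5456, 0.1069, 0.0918]
eef_rot: [-0.024, 1.0, 0.001, 0.001]
contact_force: [0.1, 0.5, 0.3]
opening: 0.005
```

Call:
play_rows(
  commands=[
    {"delta_rot": [0,0,0],"travel": [0,0.01,0],"gripper": -1},
    {"delta_rot": [0,0,0],"travel": [0,0.02,0],"gripper": -1},
    {"delta_rot": [0,0,0],"travel": [0,0.03,0],"gripper": -1},
    {"delta_rot": [0,0,0],"travel": [0,0.03,0],"gripper": -1},
  ],
)

```text
clock: 10.25
tool_pos: [0.5443, 0.1112, 0.0918]
eef_rot: [-0.024, 1.0, 0.0, 0.0]
contact_force: [-0.4, 0.7, -0.2]
opening: 0.008
```

```bash
sed -i 's/"v4"/"v5"/' t.py; python3 t.py; python3 q.py | grep -A3 -e scene
```

```text
[0.5443 0.1112 0.0918] [-2.420e-02  9.997e-01  1.000e-04  1.000e-04] [-0.38  0.72 -0.23] [ 0.03   0.014 -0.048]
tilt [-0.0004 -0.0059  0.1118] 1369
tilt [-0.0065 -0.0067  0.1118] 1194
tilt [-0.0106 -0.005   0.1118] 1043
scene
{'c': array([0.6045, 0.1088]), 'r': np.float64(0.0529), 'ang': np.float64(-1.1193), 'n': np.int32(2041), 'nt': np.int64(169), 'tr': np.float64(0.0304), 'z': np.float64(0.1115)}
{'c': array([ 0.6081, -0.0151]), 'r': np.float64(0.0528), 'ang': np.float64(-2.9393), 'n': np.int32(1754), 'nt': np.int64(131), 'tr': np.float64(0.0316), 'z': np.float64(0.1115)}
{'c': array([ 0.6135, -0.1352]), 'r': np.float64(0.0534), 'ang': np.float64(-2.9427), 'n': np.int32(1583), 'nt': np.int64(118), 'tr': np.float64(0.0316), 'z': np.float64(0.1115)}
```

View pics/v5.png

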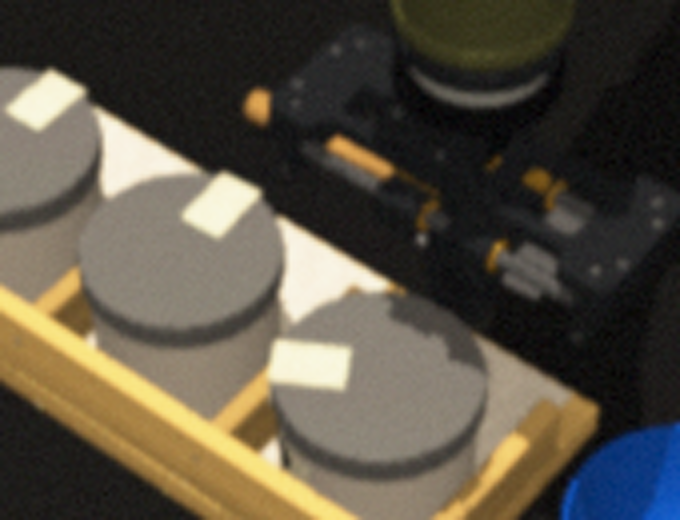

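The lid is flat. The vertical load vanished when I raised the tool by 1 mm, so the finger probably flares higher up and bears on the lid's top edge. I'll back off and re-engage about 8 mm higher.

Call:
play_rows(
  commands=[
    {"delta_rot": [0,0,0],"travel": [0.06,0,0],"gripper": -1},
    {"delta_rot": [0,0,0],"travel": [0.06,-0.12,-0.053],"gripper": -1},
    {"delta_rot": [0,0,0],"travel": [0.06,-0.12,-0.053],"gripper": -1},
    {"delta_rot": [0,0,0],"travel": [0.03,-0.12,-0.053],"gripper": -1},
    {"delta_rot": [0,0,0],"travel": [0.01,-0.12,-0.053],"gripper": -1},
    {"delta_rot": [0,0,0],"travel": [0.0,-0.12,-0.053],"gripper": -1},
    {"delta_rot": [0,0,0],"travel": [0.0,-0.12,-0.053],"gripper": -1},
  ],
)

```text
clock: 11.28
tool_pos: [0.5451, 0.0932, 0.0996]
eef_rot: [-0.024, 1.0, 0.0, -0.0]
contact_force: [-0.8, -0.4, 0.3]
opening: 0.002
```

Call:
play_rows(
  commands=[
    {"delta_rot": [0,0,0],"travel": [-0.007,0,0],"gripper": -1},
    {"delta_rot": [0,0,0],"travel": [-0.014,0,0],"gripper": -1},
    {"delta_rot": [0,0,0],"travel": [-0.014,0,0],"gripper": -1},
  ],
)

```text
clock: 11.65
tool_pos: [0.5473, 0.093, 0.0997]
eef_rot: [-0.024, 1.0, 0.0, 0.0]
contact_force: [0.3, 0.3, -0.8]
opening: 0.003
```

Call:
play_rows(
  commands=[
    {"delta_rot": [0,0,0],"travel": [-0.007,0,0],"gripper": -1},
    {"delta_rot": [0,0,0],"travel": [-0.007,0,0],"gripper": -1},
  ],
)

```text
clock: 11.9
tool_pos: [0.5483, 0.0931, 0.0997]
eef_rot: [-0.024, 1.0, 0.0, 0.0]
contact_force: [-0.1, -0.4, -0.1]
opening: 0.009
```

Call:
play_rows(
  commands=[
    {"delta_rot": [0,0,0],"travel": [-0.007,0,0],"gripper": -1},
    {"delta_rot": [0,0,0],"travel": [-0.007,0,0],"gripper": -1},
  ],
)

```text
clock: 12.15
tool_pos: [0.5494, 0.0931, 0.0997]
eef_rot: [-0.024, 1.0, 0.0, 0.0]
contact_force: [-0.1, -0.3, 0.2]
opening: 0.007
```

Call:
play_rows(
  commands=[
    {"delta_rot": [0,0,0],"travel": [-0.007,0,0],"gripper": -1},
    {"delta_rot": [0,0,0],"travel": [-0.007,0,0],"gripper": -1},
  ],
)

```text
clock: 12.4
tool_pos: [0.5505, 0.0932, 0.0997]
eef_rot: [-0.024, 1.0, 0.0, 0.0]
contact_force: [0.8, 0.1, 0.6]
opening: 0.006
```

Call:
play_rows(
  commands=[
    {"delta_rot": [0,0,0],"travel": [-0.007,0,0],"gripper": -1},
    {"delta_rot": [0,0,0],"travel": [-0.007,0,0],"gripper": -1},
  ],
)

```text
clock: 12.65
tool_pos: [0.5515, 0.0932, 0.0997]
eef_rot: [-0.024, 1.0, 0.0, 0.0]
contact_force: [1.5, -0.1, 0.0]
opening: 0.005
```

```bash
python3 - <<'E'
from m import *
s,o=lids("scene"); P=cloud(s); save(s,"v6",(250,170,400,290),5)
# finger/gripper points: above lids, near tcp
k=(P[...,0]>.48)&(P[...,0]<.575)&(abs(P[...,1]-.095)<.05)&(P[...,2]>.114)&(P[...,2]<.17)
p=P[k]
for z in np.arange(.114,.17,.006):
    q=p[(p[:,2]>=z)&(p[:,2]<z+.006)]
    if len(q): print(round(z,3),len(q),np.round(q.min(0),3),np.round(q.max(0),3))
E
```

```text
{'c': array([0.6048, 0.1085]), 'r': np.float64(0.0525), 'ang': np.float64(-1.115), 'n': np.int32(2002), 'nt': np.int64(174), 'tr': np.float64(0.0304), 'z': np.float64(0.1115)}
{'c': array([ 0.6083, -0.015 ]), 'r': np.float64(0.0529), 'ang': np.float64(-2.9393), 'n': np.int32(1766), 'nt': np.int64(132), 'tr': np.float64(0.0318), 'z': np.float64(0.1115)}
{'c': array([ 0.6136, -0.1353]), 'r': np.float64(0.0533), 'ang': np.float64(-2.9478), 'n': np.int32(1579), 'nt': np.int64(117), 'tr': np.float64(0.0317), 'z': np.float64(0.1116)}
0.114 24 [0.554 0.073 0.114] [0.574 0.138 0.117]
0.12 17 [0.552 0.082 0.122] [0.563 0.106 0.126]
0.126 32 [0.541 0.081 0.126] [0.563 0.108 0.132]
0.132 38 [0.542 0.078 0.132] [0.564 0.109 0.138]
0.138 39 [0.544 0.079 0.138] [0.562 0.109 0.144]
0.144 37 [0.54  0.078 0.144] [0.564 0.109 0.15 ]
0.15 33 [0.545 0.078 0.15 ] [0.565 0.11  0.156]
0.156 15 [0.548 0.077 0.156] [0.562 0.11  0.161]
0.162 7 [0.56  0.076 0.162] [0.562 0.083 0.167]
0.168 6 [0.56  0.076 0.168] [0.564 0.085 0.17 ]
```

View pics/v6.png

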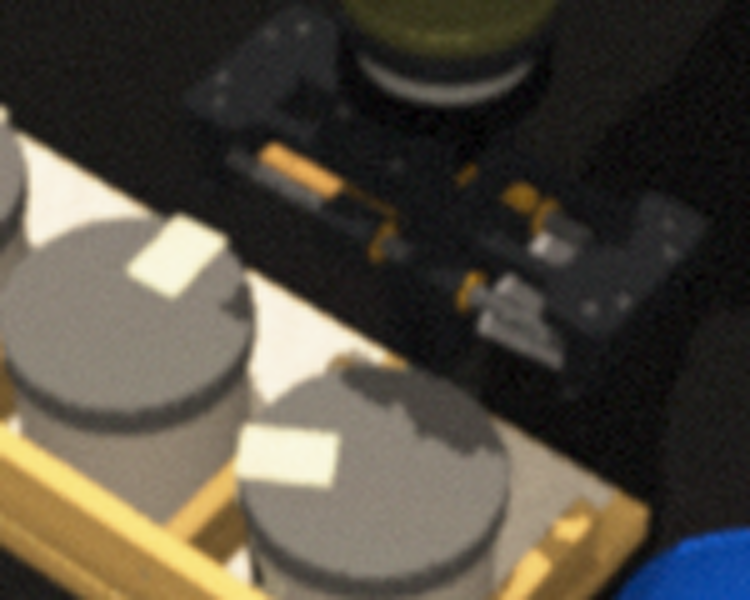

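The finger is evidently tapered over its last ~20 mm, which fits the 45° force seen. I'll back off, go lower to about z = 0.070 so its straight part meets the skirt, and re-engage.

Call:
play_rows(
  commands=[
    {"delta_rot": [0,0,0],"travel": [0.16,0,0],"gripper": -1},
    {"delta_rot": [0,0,0],"travel": [0.16,0,0.1],"gripper": -1},
    {"delta_rot": [0,0,0],"travel": [0.16,0,0.198],"gripper": -1},
    {"delta_rot": [0,0,0],"travel": [0.14,0,0.198],"gripper": -1},
    {"delta_rot": [0,0,0],"travel": [0.12,0,0.198],"gripper": -1},
    {"delta_rot": [0,0,0],"travel": [0.1,0,0.198],"gripper": -1},
    {"delta_rot": [0,0,0],"travel": [0.09,0,0.198],"gripper": -1},
    {"delta_rot": [0,0,0],"travel": [0.08,0,0.198],"gripper": -1},
    {"delta_rot": [0,0,0],"travel": [0.08,0,0.198],"gripper": -1},
  ],
)

```text
clock: 13.82
tool_pos: [0.5395, 0.0926, 0.0701]
eef_rot: [-0.024, 1.0, 0.0, 0.0]
contact_force: [0.6, 0.3, 0.1]
opening: 0.008
```

Call:
play_rows(
  commands=[
    {"delta_rot": [0,0,0],"travel": [-0.007,0,0],"gripper": -1},
    {"delta_rot": [0,0,0],"travel": [-0.014,0,0],"gripper": -1},
    {"delta_rot": [0,0,0],"travel": [-0.014,0,0],"gripper": -1},
  ],
)

```text
clock: 14.2
tool_pos: [0.5416, 0.0928, 0.07]
eef_rot: [-0.024, 1.0, 0.0, 0.0]
contact_force: [1.1, 0.4, 0.6]
opening: 0.006
```

Call:
play_rows(
  commands=[
    {"delta_rot": [0,0,0],"travel": [-0.006,0,0],"gripper": -1},
    {"delta_rot": [0,0,0],"travel": [-0.006,0,0],"gripper": -1},
  ],
)

```text
clock: 14.45
tool_pos: [0.5418, 0.0927, 0.07]
eef_rot: [-0.024, 1.0, -0.0, -0.001]
contact_force: [-1.1, -0.3, 0.8]
opening: 0.002
```

Call:
play_rows(
  commands=[
    {"delta_rot": [0,0,0],"travel": [-0.005,0,0],"gripper": -1},
    {"delta_rot": [0,0,0],"travel": [-0.005,0,0],"gripper": -1},
  ],
)

```text
clock: 14.7
tool_pos: [0.5418, 0.0927, 0.0699]
eef_rot: [-0.024, 1.0, -0.0, -0.001]
contact_force: [-4.8, 0.6, 4.0]
opening: 0.005
```

Call:
play_rows(
  commands=[
    {"delta_rot": [0,0,0],"travel": [-0.005,0,0],"gripper": -1},
    {"delta_rot": [0,0,0],"travel": [-0.005,0,0],"gripper": -1},
  ],
)

```text
clock: 14.95
tool_pos: [0.5418, 0.0927, 0.0699]
eef_rot: [-0.024, 1.0, -0.0, -0.002]
contact_force: [-7.8, -0.7, 5.6]
opening: 0.006
```

Call:
play_rows(
  commands=[
    {"delta_rot": [0,0,0],"travel": [0.002,0,-0.005],"gripper": -1},
    {"delta_rot": [0,0,0],"travel": [0.002,0,-0.005],"gripper": -1},
  ],
)

```text
clock: 15.2
tool_pos: [0.5419, 0.0924, 0.0702]
eef_rot: [-0.024, 1.0, -0.0, -0.002]
contact_force: [-5.6, -0.6, 0.5]
opening: 0.003
```

Call:
play_rows(
  commands=[
    {"delta_rot": [0,0,0],"travel": [0,0.01,0],"gripper": -1},
    {"delta_rot": [0,0,0],"travel": [0,0.02,0],"gripper": -1},
    {"delta_rot": [0,0,0],"travel": [0,0.03,0],"gripper": -1},
    {"delta_rot": [0,0,0],"travel": [0,0.03,0],"gripper": -1},
  ],
)

```text
clock: 15.7
tool_pos: [0.5417, 0.0955, 0.0701]
eef_rot: [-0.023, 1.0, -0.001, -0.002]
contact_force: [-5.4, -2.5, 0.6]
opening: 0.005
```

Call:
play_rows(
  commands=[
    {"delta_rot": [0,0,0],"travel": [0,0.015,0],"gripper": -1},
    {"delta_rot": [0,0,0],"travel": [0,0.03,0],"gripper": -1},
    {"delta_rot": [0,0,0],"travel": [0,0.045,0],"gripper": -1},
    {"delta_rot": [0,0,0],"travel": [0,0.06,0],"gripper": -1},
    {"delta_rot": [0,0,0],"travel": [0,0.07,0],"gripper": -1},
    {"delta_rot": [0,0,0],"travel": [0,0.07,0],"gripper": -1},
  ],
)

```text
clock: 16.45
tool_pos: [0.5418, 0.1065, 0.0704]
eef_rot: [-0.023, 1.0, -0.001, -0.001]
contact_force: [-5.3, -3.6, -0.4]
opening: 0.006
```

```bash
python3 q.py | grep -A3 -e scene -e '^[0-9]'
```

```text
16.45 [0.5418 0.1065 0.0704] [-5.26 -3.57 -0.43]
top
{'c': array([ 0.6123, -0.0231]), 'r': np.float64(0.0439), 'ang': np.float64(3.0451), 'n': np.int32(1312), 'nt': np.int64(85), 'tr': np.float64(0.0304), 'z': np.float64(0.1112)}
{'c': array([ 0.6102, -0.1383]), 'r': np.float64(0.0505), 'ang': np.float64(-3.0546), 'n': np.int32(1782), 'nt': np.int64(153), 'tr': np.float64(0.0296), 'z': np.float64(0.1111)}
scene
{'c': array([0.6038, 0.109 ]), 'r': np.float64(0.0535), 'ang': np.float64(-1.3417), 'n': np.int32(2107), 'nt': np.int64(162), 'tr': np.float64(0.0311), 'z': np.float64(0.1117)}
{'c': array([ 0.6085, -0.0149]), 'r': np.float64(0.0531), 'ang': np.float64(-2.94), 'n': np.int32(1779), 'nt': np.int64(132), 'tr': np.float64(0.0319), 'z': np.float64(0.1115)}
{'c': array([ 0.6137, -0.1353]), 'r': np.float64(0.0534), 'ang': np.float64(-2.9443), 'n': np.int32(1583), 'nt': np.int64(116), 'tr': np.float64(0.032), 'z': np.float64(0.1116)}
```

Call:
play_rows(
  commands=[
    {"delta_rot": [0,0,0],"travel": [0,0.015,0],"gripper": -1},
    {"delta_rot": [0,0,0],"travel": [0,0.03,0],"gripper": -1},
    {"delta_rot": [0,0,0],"travel": [0,0.045,0],"gripper": -1},
    {"delta_rot": [0,0,0],"travel": [0,0.06,0],"gripper": -1},
    {"delta_rot": [0,0,0],"travel": [0,0.075,0],"gripper": -1},
    {"delta_rot": [0,0,0],"travel": [0,0.075,0],"gripper": -1},
  ],
)

```text
clock: 17.3
tool_pos: [0.5408, 0.1182, 0.0703]
eef_rot: [-0.024, 1.0, -0.001, -0.002]
contact_force: [-6.3, -2.0, 0.6]
opening: 0.003
```

```bash
python3 q.py | grep -A1 -e scene -e '^[0-9]'
```

```text
17.3 [0.5408 0.1182 0.0703] [-6.31 -1.99  0.56]
top
--
scene
{'c': array([0.6034, 0.1095]), 'r': np.float64(0.0536), 'ang': np.float64(-1.5435), 'n': np.int32(2117), 'nt': np.int64(152), 'tr': np.float64(0.0318), 'z': np.float64(0.1117)}
```

Call:
play_rows(
  commands=[
    {"delta_rot": [0,0,0],"travel": [0.04,0,0],"gripper": -1},
    {"delta_rot": [0,0,0],"travel": [0.04,-0.18,0],"gripper": -1},
    {"delta_rot": [0,0,0],"travel": [0.04,-0.18,0],"gripper": -1},
    {"delta_rot": [0,0,0],"travel": [0.025,-0.18,0],"gripper": -1},
    {"delta_rot": [0,0,0],"travel": [0.015,-0.18,0],"gripper": -1},
    {"delta_rot": [0,0,0],"travel": [0.008,-0.18,0],"gripper": -1},
    {"delta_rot": [0,0,0],"travel": [0.003,-0.18,0],"gripper": -1},
    {"delta_rot": [0,0,0],"travel": [0,-0.18,0],"gripper": -1},
    {"delta_rot": [0,0,0],"travel": [0,-0.18,0],"gripper": -1},
  ],
)

```text
clock: 18.52
tool_pos: [0.5418, 0.0924, 0.0707]
eef_rot: [-0.024, 1.0, -0.0, -0.001]
contact_force: [-6.1, -0.2, 4.3]
opening: 0.006
```

Call:
play_rows(
  commands=[
    {"delta_rot": [0,0,0],"travel": [0,0,-0.004],"gripper": -1},
    {"delta_rot": [0,0,0],"travel": [0,0.015,-0.004],"gripper": -1},
    {"delta_rot": [0,0,0],"travel": [0,0.03,-0.004],"gripper": -1},
    {"delta_rot": [0,0,0],"travel": [0,0.045,-0.004],"gripper": -1},
    {"delta_rot": [0,0,0],"travel": [0,0.06,-0.004],"gripper": -1},
    {"delta_rot": [0,0,0],"travel": [0,0.075,-0.004],"gripper": -1},
    {"delta_rot": [0,0,0],"travel": [0,0.075,-0.004],"gripper": -1},
  ],
)

```text
clock: 19.4
tool_pos: [0.5419, 0.1023, 0.0709]
eef_rot: [-0.024, 1.0, -0.001, -0.001]
contact_force: [-5.1, -1.4, -0.5]
opening: 0.008
```

Call:
play_rows(
  commands=[
    {"delta_rot": [0,0,0],"travel": [0,0.015,0],"gripper": -1},
    {"delta_rot": [0,0,0],"travel": [0,0.03,0],"gripper": -1},
    {"delta_rot": [0,0,0],"travel": [0,0.045,0],"gripper": -1},
    {"delta_rot": [0,0,0],"travel": [0,0.06,0],"gripper": -1},
    {"delta_rot": [0,0,0],"travel": [0,0.075,0],"gripper": -1},
    {"delta_rot": [0,0,0],"travel": [0,0.09,0],"gripper": -1},
    {"delta_rot": [0,0,0],"travel": [0,0.105,0],"gripper": -1},
    {"delta_rot": [0,0,0],"travel": [0,0.105,0],"gripper": -1},
  ],
)

```text
clock: 20.4
tool_pos: [0.5408, 0.1179, 0.0709]
eef_rot: [-0.024, 1.0, -0.001, -0.002]
contact_force: [-6.6, -1.6, 0.2]
opening: 0.006
```

```bash
python3 q.py | grep -A2 -e scene -e '^[0-9]'; sed -i 's/^save/#save/' t.py; python3 t.py
```

```text
20.4 [0.5408 0.1179 0.0709] [-6.57 -1.62  0.18]
top
{'c': array([ 0.6071, -0.0194]), 'r': np.float64(0.0485), 'ang': np.float64(-3.0319), 'n': np.int32(1560), 'nt': np.int64(106), 'tr': np.float64(0.0277), 'z': np.float64(0.1112)}
--
scene
{'c': array([0.6026, 0.1096]), 'r': np.float64(0.0538), 'ang': np.float64(-1.9506), 'n': np.int32(2107), 'nt': np.int64(151), 'tr': np.float64(0.0317), 'z': np.float64(0.1116)}
{'c': array([ 0.6085, -0.0149]), 'r': np.float64(0.0528), 'ang': np.float64(-2.9353), 'n': np.int32(1763), 'nt': np.int64(130), 'tr': np.float64(0.0319), 'z': np.float64(0.1114)}
[0.5407 0.1179 0.0709] [-0.0235  0.9997 -0.001  -0.0016] [-6.94 -1.86  1.33] [-0.48   1.253 -0.071]
tilt [-0.0028 -0.0047  0.1118] 1361
tilt [-0.007  -0.0025  0.1118] 1186
tilt [-0.009  -0.002   0.1117] 1034
```

Call:
play_rows(
  commands=[
    {"delta_rot": [0,0,0],"travel": [0.04,0,0],"gripper": -1},
    {"delta_rot": [0,0,0],"travel": [0.04,-0.18,0],"gripper": -1},
    {"delta_rot": [0,0,0],"travel": [0.04,-0.18,0],"gripper": -1},
    {"delta_rot": [0,0,0],"travel": [0.025,-0.18,0],"gripper": -1},
    {"delta_rot": [0,0,0],"travel": [0.015,-0.18,0],"gripper": -1},
    {"delta_rot": [0,0,0],"travel": [0.008,-0.18,0],"gripper": -1},
    {"delta_rot": [0,0,0],"travel": [0.003,-0.18,0],"gripper": -1},
    {"delta_rot": [0,0,0],"travel": [0,-0.18,-0.004],"gripper": -1},
    {"delta_rot": [0,0,0],"travel": [0,-0.18,-0.004],"gripper": -1},
  ],
)

```text
clock: 21.68
tool_pos: [0.5419, 0.0915, 0.0714]
eef_rot: [-0.024, 1.0, -0.001, -0.002]
contact_force: [-4.8, -0.5, 1.3]
opening: 0.008
```

Call:
play_rows(
  commands=[
    {"delta_rot": [0,0,0],"travel": [0,0.015,0],"gripper": -1},
    {"delta_rot": [0,0,0],"travel": [0,0.03,0],"gripper": -1},
    {"delta_rot": [0,0,0],"travel": [0,0.045,0],"gripper": -1},
    {"delta_rot": [0,0,0],"travel": [0,0.06,0],"gripper": -1},
    {"delta_rot": [0,0,0],"travel": [0,0.075,0],"gripper": -1},
    {"delta_rot": [0,0,0],"travel": [0,0.09,0],"gripper": -1},
    {"delta_rot": [0,0,0],"travel": [0,0.105,0],"gripper": -1},
    {"delta_rot": [0,0,0],"travel": [0,0.12,0],"gripper": -1},
    {"delta_rot": [0,0,0],"travel": [0,0.135,0],"gripper": -1},
    {"delta_rot": [0,0,0],"travel": [0,0.15,0],"gripper": -1},
    {"delta_rot": [0,0,0],"travel": [0,0.165,0],"gripper": -1},
    {"delta_rot": [0,0,0],"travel": [0,0.18,0],"gripper": -1},
  ],
)

```text
clock: 23.18
tool_pos: [0.5407, 0.1175, 0.0715]
eef_rot: [-0.023, 1.0, -0.001, -0.002]
contact_force: [-5.9, -3.6, 1.2]
opening: 0.006
```

```bash
python3 q.py | grep -A1 -e scene -e '^[0-9]'
```

```text
23.18 [0.5407 0.1175 0.0715] [-5.9  -3.6   1.19]
top
--
scene
{'c': array([0.603 , 0.1098]), 'r': np.float64(0.0536), 'ang': np.float64(-2.3598), 'n': np.int32(2112), 'nt': np.int64(140), 'tr': np.float64(0.0311), 'z': np.float64(0.1116)}
```

Call:
play_rows(
  commands=[
    {"delta_rot": [0,0,0],"travel": [0.04,0,0],"gripper": -1},
    {"delta_rot": [0,0,0],"travel": [0.04,-0.18,0],"gripper": -1},
    {"delta_rot": [0,0,0],"travel": [0.04,-0.18,0],"gripper": -1},
    {"delta_rot": [0,0,0],"travel": [0.025,-0.18,0],"gripper": -1},
    {"delta_rot": [0,0,0],"travel": [0.015,-0.18,0],"gripper": -1},
    {"delta_rot": [0,0,0],"travel": [0.008,-0.18,0],"gripper": -1},
    {"delta_rot": [0,0,0],"travel": [0.003,-0.18,0],"gripper": -1},
    {"delta_rot": [0,0,0],"travel": [0,-0.18,-0.002],"gripper": -1},
    {"delta_rot": [0,0,0],"travel": [0,-0.18,-0.002],"gripper": -1},
  ],
)

```text
clock: 24.4
tool_pos: [0.5419, 0.0918, 0.0719]
eef_rot: [-0.024, 1.0, -0.0, -0.002]
contact_force: [-5.3, -0.1, 3.0]
opening: 0.007
```

Call:
play_rows(
  commands=[
    {"delta_rot": [0,0,0],"travel": [0,0.015,0],"gripper": -1},
    {"delta_rot": [0,0,0],"travel": [0,0.03,0],"gripper": -1},
    {"delta_rot": [0,0,0],"travel": [0,0.045,0],"gripper": -1},
    {"delta_rot": [0,0,0],"travel": [0,0.06,0],"gripper": -1},
    {"delta_rot": [0,0,0],"travel": [0,0.075,0],"gripper": -1},
    {"delta_rot": [0,0,0],"travel": [0,0.09,0],"gripper": -1},
    {"delta_rot": [0,0,0],"travel": [0,0.105,0],"gripper": -1},
    {"delta_rot": [0,0,0],"travel": [0,0.12,0],"gripper": -1},
    {"delta_rot": [0,0,0],"travel": [0,0.135,0],"gripper": -1},
    {"delta_rot": [0,0,0],"travel": [0,0.15,0],"gripper": -1},
    {"delta_rot": [0,0,0],"travel": [0,0.165,0],"gripper": -1},
    {"delta_rot": [0,0,0],"travel": [0,0.18,0],"gripper": -1},
  ],
)

```text
clock: 25.9
tool_pos: [0.5407, 0.1176, 0.0719]
eef_rot: [-0.023, 1.0, -0.001, -0.002]
contact_force: [-5.9, -3.1, 3.5]
opening: 0.002
```

Call:
play_rows(
  commands=[
    {"delta_rot": [0,0,0],"travel": [0.1,0,0],"gripper": -1},
    {"delta_rot": [0,0,0],"travel": [0.7,0,0],"gripper": -1},
    {"delta_rot": [0,0,0],"travel": [1,0,0],"gripper": -1},
    {"delta_rot": [0,0,0],"travel": [1,0,0],"gripper": -1},
    {"delta_rot": [0,0,0],"travel": [1,0,0],"gripper": -1},
  ],
)

```text
clock: 26.52
tool_pos: [0.3944, 0.1134, 0.0724]
eef_rot: [-0.025, 1.0, 0.001, 0.002]
contact_force: [0.5, 0.2, -0.4]
opening: 0.003
```

```bash
python3 q.py
```

```text
26.52 [0.3944 0.1134 0.0724] [ 0.55  0.23 -0.37]
top
{'c': array([0.6009, 0.1059]), 'r': np.float64(0.0505), 'ang': np.float64(-2.951), 'n': np.int32(1742), 'nt': np.int64(156), 'tr': np.float64(0.0295), 'z': np.float64(0.111)}
{'c': array([ 0.6043, -0.0183]), 'r': np.float64(0.0503), 'ang': np.float64(-3.0382), 'n': np.int32(1753), 'nt': np.int64(154), 'tr': np.float64(0.0298), 'z': np.float64(0.111)}
{'c': array([ 0.6101, -0.1382]), 'r': np.float64(0.0504), 'ang': np.float64(-3.0532), 'n': np.int32(1775), 'nt': np.int64(158), 'tr': np.float64(0.0297), 'z': np.float64(0.1112)}
scene
{'c': array([0.6047, 0.1089]), 'r': np.float64(0.0526), 'ang': np.float64(-2.8628), 'n': np.int32(2011), 'nt': np.int64(150), 'tr': np.float64(0.0318), 'z': np.float64(0.1115)}
{'c': array([ 0.6081, -0.0149]), 'r': np.float64(0.0529), 'ang': np.float64(-2.9312), 'n': np.int32(1761), 'nt': np.int64(131), 'tr': np.float64(0.0316), 'z': np.float64(0.1116)}
{'c': array([ 0.6137, -0.135 ]), 'r': np.float64(0.0533), 'ang': np.float64(-2.9388), 'n': np.int32(1582), 'nt': np.int64(117), 'tr': np.float64(0.0316), 'z': np.float64(0.1116)}
```

```bash
python3 - <<'E'
from m import *
for n in ["top","scene"]:
    s=viewer.snapshot(n); m=viewer.outline_of(n,"rack"); print(n,[ (round(d["conf"],2),int(d["pixels"].sum())) for d in m])
    k=m[0]["pixels"]; P=cloud(s)
    for nm,h,sg,lo,hi in [("back",.068,1,.63,.72),("front",.018,-1,.46,.56)]:
        v,u=np.nonzero(k); Q=np.array([ray_z(s,(a,b),h) for a,b in zip(u,v)])
        ys=[];xs=[]
        for y in np.arange(-.18,.15,.006):
            q=Q[(abs(Q[:,1]-y)<.003)&(Q[:,0]>lo)&(Q[:,0]<hi),0]
            if len(q): ys.append(y); xs.append((q*sg).max()*sg)
        ys=np.array(ys);xs=np.array(xs)
        if len(xs)<8: continue
        f=least_squares(lambda p:p[0]+p[1]*ys-xs,[.6,0],loss="soft_l1",f_scale=.002); print(n,nm,len(xs),np.round(f.x,4),np.round(np.abs(f.fun).mean(),4))
s=viewer.snapshot("top"); save(s,"v7",(260,160,460,270),4)
E
```

```text
top [(0.59, 2513)]
top back 32 [ 0.6648 -0.0361] 0.0007
top front 24 [ 0.4967 -0.0393] 0.0068
scene [(0.76, 4916)]
scene back 55 [ 0.6985 -0.0382] 0.0014
```

View pics/v7.png

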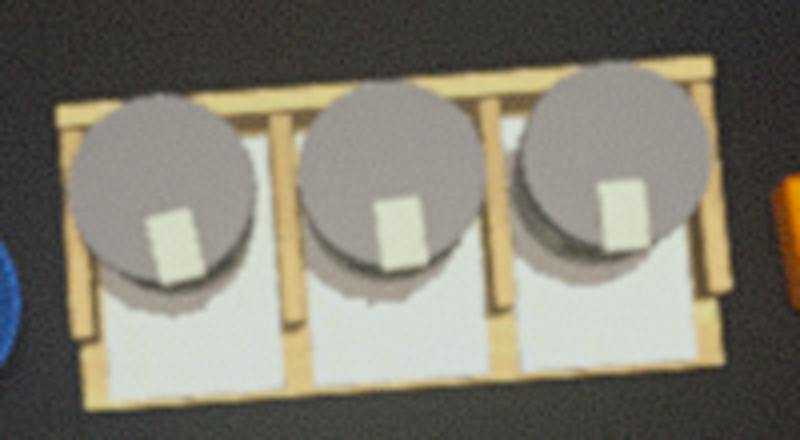

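The tub is home, with its tongue still about 0.13 rad short of square. A short corrective stroke follows.

Call:
play_rows(
  commands=[
    {"delta_rot": [0,0,0],"travel": [-0.4,-0.13,0],"gripper": -1},
    {"delta_rot": [0,0,0],"travel": [-0.75,-0.13,0],"gripper": -1},
    {"delta_rot": [0,0,0],"travel": [-0.92,-0.13,0],"gripper": -1},
    {"delta_rot": [0,0,0],"travel": [-0.96,-0.13,0],"gripper": -1},
    {"delta_rot": [0,0,0],"travel": [-0.97,-0.13,0],"gripper": -1},
    {"delta_rot": [0,0,0],"travel": [-0.98,-0.13,0],"gripper": -1},
    {"delta_rot": [0,0,0],"travel": [-0.985,-0.13,0],"gripper": -1},
    {"delta_rot": [0,0,0],"travel": [-0.99,-0.13,0],"gripper": -1},
    {"delta_rot": [0,0,0],"travel": [-0.995,-0.13,0],"gripper": -1},
    {"delta_rot": [0,0,0],"travel": [-1,-0.13,-0.003],"gripper": -1},
    {"delta_rot": [0,0,0],"travel": [-1,-0.13,-0.003],"gripper": -1},
  ],
)

```text
clock: 28.25
tool_pos: [0.5417, 0.0994, 0.0723]
eef_rot: [-0.024, 1.0, -0.0, -0.001]
contact_force: [-3.5, -0.4, 1.1]
opening: 0.004
```

Call:
play_rows(
  commands=[
    {"delta_rot": [0,0,0],"travel": [0,0.01,0],"gripper": -1},
    {"delta_rot": [0,0,0],"travel": [0,0.02,0],"gripper": -1},
    {"delta_rot": [0,0,0],"travel": [0,0.03,0],"gripper": -1},
    {"delta_rot": [0,0,0],"travel": [0,0.04,0],"gripper": -1},
    {"delta_rot": [0,0,0],"travel": [0,0.05,0],"gripper": -1},
    {"delta_rot": [0,0,0],"travel": [0,0.05,0],"gripper": -1},
  ],
)

```text
clock: 29.0
tool_pos: [0.5419, 0.1056, 0.0724]
eef_rot: [-0.023, 1.0, -0.001, -0.001]
contact_force: [-4.2, -2.3, 0.5]
opening: 0.006
```

```bash
python3 q.py | grep -A2 -e scene -e '^[0-9]'
```

```text
29.0 [0.5419 0.1056 0.0724] [-4.19 -2.29  0.46]
top
{'c': array([ 0.612 , -0.0242]), 'r': np.float64(0.0435), 'ang': np.float64(3.1413), 'n': np.int32(1177), 'nt': np.int64(80), 'tr': np.float64(0.0321), 'z': np.float64(0.1111)}
--
scene
{'c': array([0.6038, 0.1095]), 'r': np.float64(0.0532), 'ang': np.float64(-2.9427), 'n': np.int32(2083), 'nt': np.int64(107), 'tr': np.float64(0.027), 'z': np.float64(0.1117)}
{'c': array([ 0.6087, -0.0149]), 'r': np.float64(0.0528), 'ang': np.float64(-2.9378), 'n': np.int32(1761), 'nt': np.int64(130), 'tr': np.float64(0.0321), 'z': np.float64(0.1116)}
```

Call:
play_rows(
  commands=[
    {"delta_rot": [0,0,0],"travel": [0.1,0,0],"gripper": -1},
    {"delta_rot": [0,0,0],"travel": [0.7,0,0],"gripper": -1},
    {"delta_rot": [0,0,0],"travel": [1,0,0],"gripper": -1},
    {"delta_rot": [0,0,0],"travel": [1,0,0],"gripper": -1},
    {"delta_rot": [0,0,0],"travel": [1,0,0],"gripper": -1},
  ],
)

```text
clock: 29.72
tool_pos: [0.3952, 0.1013, 0.0729]
eef_rot: [-0.025, 1.0, 0.001, 0.002]
contact_force: [0.7, -0.6, -0.3]
opening: 0.007
```

```bash
python3 q.py; python3 - <<'E'
from m import *
# independent check: tongue edge direction via minAreaRect on lid-plane rectified view
s=viewer.snapshot("top"); M,o=cam(s)
def px(x,y):
    d=M.T@(np.array([x,y,.111])-o); return [s["cx"]+s["fx"]*d[0]/-d[2], s["cy"]-s["fy"]*d[1]/-d[2]]
c=[(.66,.17),(.66,-.2),(.52,-.2),(.52,.17)]
H=cv2.getPerspectiveTransform(np.float32([px(*p) for p in c]),np.float32([[0,0],[1480,0],[1480,560],[0,560]]))
w=cv2.warpPerspective(s["color"],H,(1480,560),flags=cv2.INTER_CUBIC); cv2.imwrite("pics/w.png",w[:,:,::-1])
g=w.astype(int)
for cx,cy in [(.6009,.1059),(.6043,-.0183),(.6101,-.1382)]:
    u,v=(.17-cy)*4000,(.66-cx)*4000
    yy,xx=np.mgrid[:560,:1480]; rr=np.hypot(xx-u,yy-v)
    k=((rr<196)&(g.min(-1)>np.median(g.min(-1)[rr<190])+35)).astype(np.uint8)
    cs,_=cv2.findContours(k,cv2.RETR_EXTERNAL,cv2.CHAIN_APPROX_NONE); b=max(cs,key=cv2.contourArea)
    pts=np.argwhere(k)[:,::-1]; a=cv2.minAreaRect(b); vx,vy,_,_=cv2.fitLine(b[:,0],cv2.DIST_L2,0,.01,.01).ravel()
    # inner edges: per-row left/right midpoints, upright part only
    ys=np.arange(int(b[:,0,1].min())+25,int(b[:,0,1].max())-35); mid=[b[b[:,0,1]==y,0,0] for y in ys]
    f=np.polyfit(ys,[(q.min()+q.max())/2 for q in mid],1)
    print(np.round(a,1) if 0 else (a[1],round(a[2],1)), "axis slope dcol/drow",round(f[0],3))
E
```

```text
29.72 [0.3952 0.1013 0.0729] [ 0.73 -0.57 -0.27]
top
{'c': array([0.601 , 0.1057]), 'r': np.float64(0.0505), 'ang': np.float64(-3.0707), 'n': np.int32(1743), 'nt': np.int64(154), 'tr': np.float64(0.0296), 'z': np.float64(0.111)}
{'c': array([ 0.6043, -0.0183]), 'r': np.float64(0.0502), 'ang': np.float64(-3.0371), 'n': np.int32(1744), 'nt': np.int64(155), 'tr': np.float64(0.0297), 'z': np.float64(0.1111)}
{'c': array([ 0.6101, -0.1384]), 'r': np.float64(0.0505), 'ang': np.float64(-3.0592), 'n': np.int32(1775), 'nt': np.int64(157), 'tr': np.float64(0.0296), 'z': np.float64(0.1112)}
scene
{'c': array([0.6048, 0.109 ]), 'r': np.float64(0.0526), 'ang': np.float64(-2.964), 'n': np.int32(2011), 'nt': np.int64(152), 'tr': np.float64(0.0316), 'z': np.float64(0.1115)}
{'c': array([ 0.6084, -0.0146]), 'r': np.float64(0.0529), 'ang': np.float64(-2.9221), 'n': np.int32(1767), 'nt': np.int64(131), 'tr': np.float64(0.0317), 'z': np.float64(0.1116)}
{'c': array([ 0.6135, -0.1351]), 'r': np.float64(0.0533), 'ang': np.float64(-2.9407), 'n': np.int32(1581), 'nt': np.int64(119), 'tr': np.float64(0.0317), 'z': np.float64(0.1115)}
((141.3759002685547, 94.60475158691406), 84.9) axis slope dcol/drow 0.097
((141.33255004882812, 94.57255554199219), 84.2) axis slope dcol/drow 0.054
((141.7519989013672, 94.2574234008789), 86.2) axis slope dcol/drow 0.037
```

Call:
play_rows(
  commands=[
    {"delta_rot": [0,0,0],"travel": [0.1,0,-0.5],"gripper": -1},
    {"delta_rot": [0,0,0],"travel": [0.1,0,-0.9],"gripper": -1},
    {"delta_rot": [0,0,0],"travel": [0.1,0,-0.9],"gripper": -1},
    {"delta_rot": [0,0,0],"travel": [0.1,0,-0.9],"gripper": -1},
    {"delta_rot": [0,0,0],"travel": [0.1,0,-0.9],"gripper": -1},
  ],
)

```text
clock: 30.5
tool_pos: [0.378, 0.0987, 0.2066]
eef_rot: [-0.024, 1.0, -0.0, -0.001]
contact_force: [-0.3, -0.1, -0.3]
opening: 0.003
```

```bash
python3 a.py | grep -e bowl -e sponge -e spatula; python3 t.py; python3 -c "
from plant import r
print(r.finish_job())"
```

```text
top bowl 0.92 [245. 242.] [0.543 0.25  0.   ]
top sponge 0.77 [475. 219.] [ 0.579 -0.3    0.   ]
top spatula 0.7 [360. 287.] [ 0.426 -0.021  0.   ]
scene bowl 0.81 [395. 318.] [0.551 0.247 0.   ]
scene sponge 0.64 [193. 194.] [ 0.579 -0.316 -0.   ]
scene spatula 0.69 [330. 213.] [ 0.416 -0.03   0.   ]
[0.3781 0.0991 0.2077] [-0.0239  0.9997  0.      0.    ] [0.01 0.86 0.38] [ 0.042 -0.011  0.022]
tilt [-0.0058  0.0005  0.1118] 1358
tilt [-0.0058 -0.0024  0.1118] 1181
tilt [-0.0081 -0.0037  0.1117] 1058
the job is handed in; nothing more can be done
None
```

The careless tub, in the left (+y) bay, is home against the back board with its label to the front. The job is handed in at about 31 s. I pushed it back with the shut fingers, then rolled it round by about 2.2 rad in several strokes along the front of the lid skirt, and withdrew the hand.

**Last checks**
- **Position:** the lid centre is on the line expected for a tub at home, within about 1–2 mm. It sits a touch deeper than its neighbours.
- **Label:** the tongue is about 0.03–0.06 rad off the rack's front, depending on how I measured it. It is within about 0.06 rad of both neighbours.
- **Standing flat:** the lid shows no more tilt than its neighbours.
- **Surroundings:** the neighbour tubs did not move. Bowl, sponge and spatula were detected within 1 cm of where they started, which is detector scatter.
- **Hand:** it is clear of everything, with about 1 N or less of contact force.

**Force:** the highest I read was about 9.6 N, but I only had readings at the end of each move.

**What disagreed**
- **First contact height:** the fingers bore down on the lid edge with about 7 N, because they are tapered near the tips. I backed off and went lower, after which the vertical load stayed small.
- **Rack angle:** estimates differed by about 0.01 rad.
- **Cameras:** the two cameras differed by about 4 mm in position and 0.1 rad in raw tongue angle. I relied on the top camera and on comparison with the neighbours.

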